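# Size a moka adapter ring on the banded cone and put it away by colour

## Task

Take the steel ring lying on the cork coaster and slide it level down the sizing cone until it stops, then read its size: the colour of the band level with the ring's top edge. Lift it off and lay it flat in the dish whose floor has that colour, setting it down rather than dropping it, and leave it there. Leave the two rings on the tray and everything else where they are.

Things in the scene. Friction and masses are not known exactly. Their poses are not given: they have to be found in the camera images.
- ring_1: One of three steel adapter rings that look alike from outside: outside diameter 54 mm, 14 mm tall, 34 to 69 g. Origin: centre of the underside; z: its axis, up. The three have different bores (27, 33 and 39 mm); which name has which is not told. One of them (any) starts flat on the cork coaster, the other two flat on the tray.
- ring_2: One of three steel adapter rings that look alike from outside: outside diameter 54 mm, 14 mm tall, 34 to 69 g. Origin: centre of the underside; z: its axis, up. The three have different bores (27, 33 and 39 mm); which name has which is not told. One of them (any) starts flat on the cork coaster, the other two flat on the tray.
- ring_3: One of three steel adapter rings that look alike from outside: outside diameter 54 mm, 14 mm tall, 34 to 69 g. Origin: centre of the underside; z: its axis, up. The three have different bores (27, 33 and 39 mm); which name has which is not told. One of them (any) starts flat on the cork coaster, the other two flat on the tray.
- gauge: Sizing cone, fixed to the counter, axis vertical, 88 mm tall. Origin: centre of the underside, on the axis. White base 90 mm across, 12 mm thick; aluminium column 45 mm across up to height 35 mm; then a smooth taper from 45 mm diameter at 35 mm to 15 mm at 85 mm (0.6 mm of diameter per mm), blunt tip. It does not jam: a seated ring lifts straight off.
- gauge_bands (a point): On the cone's axis, 54 mm above the counter, where the bands start: plain aluminium below, red 54 to 64, yellow 64 to 74, blue 74 to 85 mm high. Size = colour level with the top edge of a ring that has slid down level until it stops; its underside is then about 45 mm (red, bore 39), 55 mm (yellow, bore 33) or 65 mm (blue, bore 27) above the counter.
- dish_red: Loose white ceramic dish with a red glazed floor, round, 120 mm across, 0.28 kg. Origin: centre of its underside. Floor 5 mm above that, 112 mm across; rim 4 mm thick, 9 mm high in all (4 mm above the floor).
- dish_blue: Loose white ceramic dish with a blue glazed floor, round, 120 mm across, 0.28 kg. Origin: centre of its underside. Floor 5 mm above that, 112 mm across; rim 4 mm thick, 9 mm high in all (4 mm above the floor).
- dish_yellow: Loose white ceramic dish with a yellow glazed floor, round, 120 mm across, 0.28 kg. Origin: centre of its underside. Floor 5 mm above that, 112 mm across; rim 4 mm thick, 9 mm high in all (4 mm above the floor).
- coaster: Round cork coaster, fixed, 110 mm across, 5 mm thick. Origin: centre of its underside. The ring to be sized starts on it, within about 10 mm of its centre.
- tray: White ceramic tray, fixed, 130 by 220 mm (long along its y), floor 5 mm thick, rim 12 mm high. Origin: centre of its underside. Two rings that stay there lie on it.
- moka_pot: Loose aluminium eight-sided moka pot, about 100 mm wide and 181 mm tall, black handle to +y reaching 97 mm from the axis. Origin: centre of its underside. To be left alone.
- glass_cup: Loose clear glass cup, 74 mm across the rim, 80 mm tall. Origin: centre of its underside. To be left alone.
- spice_mill: Loose dark wooden spice mill with a steel twist knob, 62 mm across, 166 mm tall. Origin: centre of its underside. To be left alone.
Mind the look-alikes: they are no part of the job. What is shaped like the ring_2 but green or yellow is not meant.

How it is judged:
By the outcome, as a careful person would: the job done as asked, in the order asked, and still so for the second after the job is handed in, with the robot touching nothing.
It also fails if it takes over 48 s, if anything falls off the work surface, if the arm or the gripper's body presses on something with over 40 N, if the wrist force passes 120 N, or if a joint passes its speed limit or range.

## Robot

A 6-joint arm with a two-finger parallel gripper is mounted at the origin on the work surface. World frame = base frame: x ahead of the robot, y to its left, z up, the work surface at z = 0. Lengths are in mm, angles in rad, forces in N, time in s.
With the tool pointing down it reaches from about 350 to 775 mm from the base axis. Payload 7.3 kg.
Tool frame: the origin (TCP) lies at the very end of the fingers, on their centre line; the grasp point (between the pads) lies 19 mm behind it (bot.grip_point_offset is the distance from the TCP to the grasp point, in mm); z points along the fingers, y is the line along which they close (so a half turn about z gives the same grasp; the last joint's range is limited). The gripper opens to 92 mm and grips with 3 to 60 N. Pads are 19 mm wide; open, the fingers measure 130 mm over their backs; the gripper's body (75 mm by 190 mm) begins 47 mm behind the grasp point.
Start: joints at [0.954, 0.342, 1.524, -0, 1.275, -0.146], TCP at [238.129, 467.91, 226.741] pointing down, gripper open.
Joint ranges: [-2.53, 2.53], [-0.77, 2.02], [0.04, 2.7], [-1, 4.14], [0.28, 2.66], [-3.11, 3.11]. Speed limits (rad/s): [2.57, 2.57, 3.14, 3.14, 3.14, 3.14].

## Interface

Orientations are given as [roll, pitch, yaw] about the fixed x, y, z axes, in that order (R = Rz(yaw) Ry(pitch) Rx(roll)).
In Python, from plant import bot gives the robot as it stands. The module is installed in compiled form; this text tells all that it offers.
- The arm moves only by the shell command python3 -m jog 'ROWS' [OPENING]. ROWS is JSON, a list of rows, each a list of 6 numbers: the shift along the tool's x, y, z in mm, then the turn, a rotation vector about the tool's x, y, z in rad. In form: [[dx, dy, dz, rx, ry, rz], ...]. A call has 1 to 12 rows; each row shifts and turns the commanded pose from where the row before left it, along the tool's axes as they then stand; what a row does not reach is not made up. A row lasts 1/10 s, in which the tool goes at most 50 mm and 8.59 degrees, less where a joint would pass 70% of its speed; a pose out of reach is approached as far as the arm can. A call with a gripper value outside its range is refused whole. OPENING is the opening in per cent of the stroke, from 0 (shut) to 100 (fully open), set as the call begins (- or left out, the last holds). The fingers move at their own pace and stop on an object; the grip force is fixed at half the most. Time passes only in rows, so rows that do not move let the fingers close. It gives the time, the measured TCP pose, the force, the opening and the grip force at its end, in the units of the state.
- bot.get_obs(): the state, without advancing time (a new reading comes with each control period).
- bot.capture(name): name is "scene" or "top" or "wrist"; returns the picture (420x560x3 uint8, red, green, blue); there is no depth.
- bot.camera_model(name): a dict with "fx", "fy", "cx", "cy" (pixels), "position" and "orientation" of the camera in the world; the wrist camera has in their place "T_tool_cam" (4x4, takes a point from camera to tool coordinates, whose origin is the TCP and whose axes are the flange's). Camera axes: x right, y down, z forward; pixel columns grow to the right and rows downward; lengths in mm; the calibration is good to about 2 mm. A picture is of the moment at which its call begins: read the wrist's pose just before it. camera_model takes no time and is no camera call.
- bot.close_job(): hands the job in; it is judged then, once.
Trained networks look in the newest picture that a camera, given by its name, has taken for a name from the list of things; names that differ only in an ending like _2 or _b are one class to them, and where a whole thing is asked for, a point or a joint stands for the part that bears it (a point fixed in the world has none). Each returns a list of dicts, best first, with "p" (0 to 1); they miss things now and then, are a little off and sometimes report something else, mostly with a low value. They report only what shows in the picture. A call takes as long as a camera call. They do not tell look-alikes from the thing itself.
- bot.outline_of(target, camera): "mask" (420x560 bool, what is visible of it) and "pixel" ([column, row] in pixels, amid what is visible of it).
The state is a dict: "time": time; "joint_positions": joint angles; "dq": joint speeds; "tau": joint torques, N m; "tool_pos": TCP position; "tcp_rot": TCP orientation; "contact_force": force on the tool from outside, world axes, zero at the start; "moment": the same for the moment, N m; "grip_width": finger opening in mm; "finger_force": force on a finger pad.
Only numpy, scipy, OpenCV 4.12 (cv2) and the standard library are available. Lean on these libraries where they do the work, as an engineer would, in place of code of your own. Each camera call takes 0.05 s, during which the arm holds its last target. There are 200 camera calls.

## Working session

There is one attempt and no reset: what is moved stays moved. The work goes in short steps, Python scripts to look and compute and a shell command to move; the robot and the scene stay as the last step left them, time stands still between calls to the robot, and variables do not carry over. Pictures are saved under pics/ and viewed, at most 10 in all, crops included, and the job is handed in when it is done.

```bash
mkdir -p pics && python3 - <<'E'
from plant import bot
import cv2,numpy as np
for n in("scene","top"):
    im=bot.capture(n); cv2.imwrite(f"pics/{n}0.png",im[:,:,::-1]); print(n,bot.camera_model(n))
print(bot.camera_model("wrist")); print(bot.get_obs())
E
```

```text
scene {'fx': 384.1018779267292, 'fy': 384.1018779267292, 'cx': 275.5992079899001, 'cy': 205.52296301283846, 'position': array([ 951.05313858, -543.59989975,  865.59857857]), 'orientation': array([-2.45922912,  0.01346134,  0.62436549])}
top {'fx': 386.38513518890886, 'fy': 386.38513518890886, 'cx': 278.607446012505, 'cy': 206.50628738237324, 'position': array([ 439.49737305,  -33.66352941, 1076.02061442]), 'orientation': array([-3.03782169,  0.01748628, -1.59227819])}
{'fx': 356.6516146035368, 'fy': 356.6516146035368, 'cx': 272.8493381111697, 'cy': 214.82042012016794, 'T_tool_cam': array([[ 2.16454893e-04, -9.54915790e-01, -2.96876722e-01,
         8.06560337e+01],
       [ 9.99999650e-01,  4.46632200e-04, -7.07503512e-04,
        -3.40493830e-02],
       [ 8.08200978e-04, -2.96876465e-01,  9.54915552e-01,
        -1.58009234e+02],
       [ 0.00000000e+00,  0.00000000e+00,  0.00000000e+00,
         1.00000000e+00]])}
{'time': 0.1, 'joint_positions': array([ 9.54028086e-01,  3.42657405e-01,  1.52492447e+00, -2.12317212e-05,
        1.27541408e+00, -1.46027036e-01]), 'dq': array([ 0.00092985, -0.00101685, -0.00396567,  0.00086099, -0.00111715,
       -0.00142388]), 'tau': array([ 1.47183295e-03, -4.32004523e+01, -2.44693261e+01,  7.19401357e-02,
        5.26549341e-02, -8.42827581e-05]), 'tool_pos': array([237.89437461, 467.59244231, 226.11116481]), 'tcp_rot': array([-3.14020133e+00, -1.84105275e-04,  2.67085752e+00]), 'contact_force': array([ 0.66199532, -0.61273032, -0.1485601 ]), 'moment': array([-0.01929233, -0.01487441,  0.00146934]), 'finger_force': 0.0, 'grip_width': 91.80398424761552}
```

View pics/top0.png

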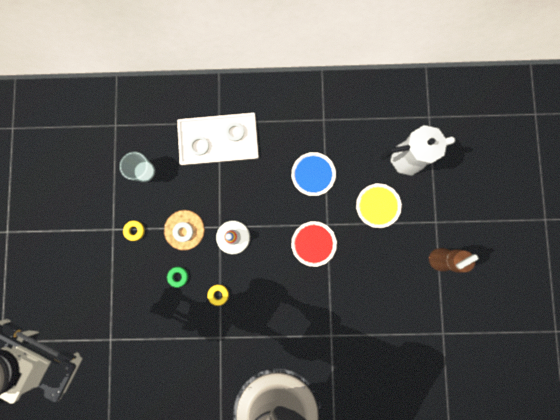

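View pics/scene0.png

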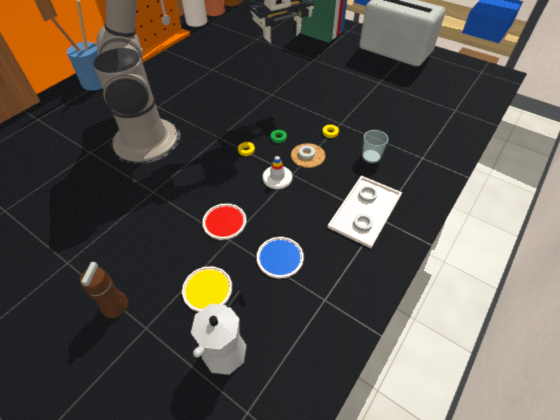

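The top view shows the steel ring on the coaster at about (183,231), the gauge at (233,238), and the dishes: blue (314,174), yellow (379,206), red (314,244). The scene view agrees, with the ring at (307,152) and the gauge at (277,175). The green and yellow rings are decoys lying on the counter.

```bash
cat > h.py <<'E'
from plant import bot
import cv2,numpy as np
from scipy.spatial.transform import Rotation as R
def cam(n,obs=None):
    m=bot.camera_model(n)
    K=np.array([[m["fx"],0,m["cx"]],[0,m["fy"],m["cy"]],[0,0,1]])
    if n=="wrist":
        o=obs; T=m["T_tool_cam"]; Rt=R.from_euler("xyz",o["tcp_rot"]).as_matrix()
        return K,Rt@T[:3,:3],Rt@T[:3,3]+o["tool_pos"]
    return K,R.from_euler("xyz",m["orientation"]).as_matrix(),m["position"]
def toplane(px,z,c):
    K,Rm,p=c; d=Rm@np.linalg.inv(K)@np.array([px[0],px[1],1.]); return p+d*(z-p[2])/d[2]
def proj(P,c):
    K,Rm,p=c; q=K@(Rm.T@(np.array(P)-p)); return q[:2]/q[2]
def circ(mask,z,c):
    """outer contour of mask put on plane z, min enclosing circle"""
    cs,_=cv2.findContours(mask.astype(np.uint8),cv2.RETR_EXTERNAL,cv2.CHAIN_APPROX_NONE)
    k=max(cs,key=cv2.contourArea)[:,0,:]
    P=np.array([toplane(u,z,c)[:2] for u in k],np.float32)
    (x,y),r=cv2.minEnclosingCircle(P); return np.round([x,y,2*r],1)
E
python3 - <<'E'
from h import *
for n in("scene","top"):
    bot.capture(n); c=cam(n)
    for t,z in(("ring_1",12),("gauge",12),("dish_red",9),("dish_blue",9),("dish_yellow",9),("coaster",5),("glass_cup",40),("moka_pot",0),("tray",12)):
        for d in bot.outline_of(t,n)[:6]:
            if d["p"]>.3: print(n,t,round(d["p"],2),np.round(d["pixel"]),np.round(toplane(d["pixel"],z,c),0)[:2],circ(d["mask"],z,c))
E
```

```text
scene ring_1 0.76 [366. 224.] [777. 102.] [766.7 103.5  63.6]
scene ring_1 0.69 [304. 152.] [483. 245.] [484.4 250.4  64.6]
scene ring_1 0.63 [244. 148.] [310. 151.] [316.8 151.7  64.4]
scene ring_1 0.53 [276. 134.] [356. 264.] [364.9 260.5  65. ]
scene ring_1 0.52 [329. 133.] [499. 373.] [493.2 383.9  70.1]
scene ring_1 0.47 [369. 186.] [720. 231.] [726.2 213.6  41.9]
scene gauge 0.86 [278. 176.] [474. 110.] [461.3 125.  138.1]
scene dish_red 0.96 [226. 223.] [ 458. -115.] [ 448.8 -113.3  124.4]
scene dish_blue 0.57 [279. 254.] [ 637. -113.] [ 641.  -118.6  122.5]
scene dish_yellow 0.95 [207. 285.] [ 544. -289.] [ 548.7 -293.9  124.6]
scene coaster 0.91 [310. 158.] [507. 238.] [493.3 246.1 111.2]
scene glass_cup 0.7 [373. 144.] [654. 376.] [657.5 369.2 157. ]
scene moka_pot 0.88 [220. 336.] [ 651. -365.] [ 655.3 -338.9  197.3]
top ring_1 0.8 [179. 235.] [478. 259.] [486.9 249.7  54.9]
top ring_1 0.72 [132. 229.] [497. 390.] [493.5 386.4  58.3]
top ring_1 0.63 [237. 126.] [782.  95.] [767.6 105.8  56.6]
top ring_1 0.62 [217. 298.] [306. 156.] [314.6 153.9  54.4]
top ring_1 0.53 [173.
[... 163 characters left out ...]
ish_red 0.74 [314. 240.] [ 457. -112.] [ 448.4 -111.3  124.4]
top dish_blue 0.85 [312. 174.] [ 640. -114.] [ 640.9 -114.6  121.2]
top dish_yellow 0.75 [376. 205.] [ 549. -286.] [ 548.7 -292.8  123.5]
top dish_yellow 0.74 [241. 128.] [778.  86.] [769.  102.2  57.9]
top coaster 0.58 [135. 168.] [672. 386.] [670.  382.2 102. ]
top coaster 0.57 [182. 229.] [494. 252.] [493.2 248.4 109.8]
top glass_cup 0.71 [185. 234.] [479. 235.] [486.7 241.1  51.7]
top glass_cup 0.56 [135. 165.] [672. 374.] [663.  368.3  98.1]
top glass_cup 0.45 [235. 239.] [463. 102.] [468.3 106.5  87.8]
top moka_pot 0.76 [419. 150.] [ 702. -417.] [ 709.  -414.9  210.5]
top tray 0.69 [217. 141.] [741. 152.] [747.  152.2 249.3]
```

```bash
python3 -m jog '[[-40,-10.3,12,0,0,0],[-40,-10.3,12,0,0,0],[-40,-10.3,12,0,0,0],[-40,-10.3,12,0,0,0],[-40,-10.3,12,0,0,0],[-40,-10.3,12,0,0,0],[-40,-10.3,12,0,0,0],[-40,-10.3,12,0,0,0],[0,0,0,0,0,0],[0,0,0,0,0,0]]'
cat > w.py <<'E'
from h import *
import sys
o=bot.get_obs(); im=bot.capture("wrist"); cv2.imwrite(f"pics/{sys.argv[1]}.png",im[:,:,::-1]); c=cam("wrist",o)
print(o["time"],o["tool_pos"].round(1),o["tcp_rot"].round(3),o["contact_force"].round(1),o["grip_width"].round(1))
for a in sys.argv[2:]:
    t,z=a.split(":"); z=float(z)
    for d in bot.outline_of(t,"wrist")[:4]:
        if d["p"]>.3: print(t,round(d["p"],2),np.round(d["pixel"]),circ(d["mask"],z,c))
E
python3 w.py w1 ring_1:19 coaster:5 gauge:12
```

```text
time: 2.1
tool_pos: [486.1, 248.7, 130.3]
tcp_rot: [-3.141, -0.001, 2.669]
contact_force: [0.1, 0.4, 0.1]
grip_width: 92.0
finger_force: 0.0Traceback (most recent call last):
  File "w.py", line 4, in <module>
    print(o["time"],o["tool_pos"].round(1),o["tcp_rot"].round(3),o["contact_force"].round(1),o["grip_width"].round(1))
                                                                                             ^^^^^^^^^^^^^^^^^^^^^
AttributeError: 'float' object has no attribute 'round'
```

View pics/w1.png

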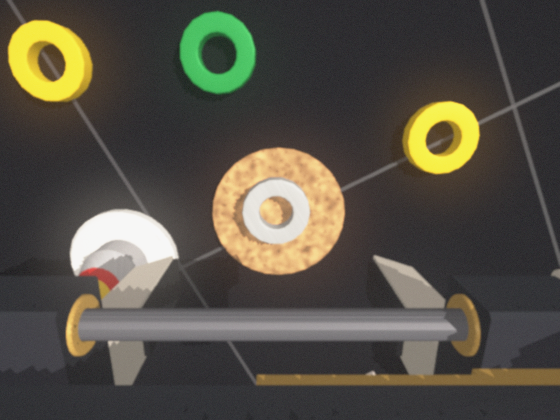

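The wrist view shows the ring on the coaster at (276,211), with a fairly small bore. The gauge is at (125,255), partly behind a finger.

```bash
sed -i 's/,o\["grip_width"\].round(1))/,round(o["grip_width"],1))/' w.py && python3 w.py w1b ring_1:19 coaster:5 gauge:12
python3 - <<'E'
from h import *
o=bot.get_obs(); c=cam("wrist",o); im=cv2.imread("pics/w1b.png")
s=im[150:280,205:350].astype(int); m=np.zeros(im.shape[:2],np.uint8)
m[150:280,205:350]=((s.max(2)-s.min(2)<45)&(s.max(2)>110))*255
m=cv2.morphologyEx(m,cv2.MORPH_OPEN,np.ones((3,3)))
cs,_=cv2.findContours(m,cv2.RETR_EXTERNAL,cv2.CHAIN_APPROX_NONE); k=max(cs,key=cv2.contourArea)[:,0,:]
print(len(k),k.min(0),k.max(0),circ(m,19,c), circ(m,12,c))
E
```

```text
2.15 [485.6 249.4 130.7] [-3.142e+00 -1.000e-03  2.670e+00] [-0.6  0.1  0.9] 91.9
ring_1 0.89 [200.  43.] [366.9 265.9  53.1]
ring_1 0.79 [38. 58.] [318.5 159.   57.6]
ring_1 0.72 [282. 222.] [486.3 250.1  55.2]
coaster 0.83 [277. 213.] [493.7 249.1 110.3]
gauge 0.89 [113. 244.] [466.3 116.5  91.9]
189 [241 178] [308 243] [486.6 250.8  55. ] [488.5 249.9  56.4]
```

```bash
python3 -m jog '[[0,0.8,25,0,0,0],[0,0,30,0,0,0],[0,0,30,0,0,0],[0,0,20,0,0,0],[0,0,12,0,0,0],[0,0,5,0,0,0],[0,0,0,0,0,0],[0,0,0,0,0,0]]' && python3 -m jog '[[0,0,0,0,0,0],[0,0,0,0,0,0],[0,0,0,0,0,0],[0,0,0,0,0,0],[0,0,0,0,0,0],[0,0,0,0,0,0],[0,0,0,0,0,0],[0,0,0,0,0,0]]' 0
```

```text
time: 3.15
tool_pos: [486.9, 250.5, 9.7]
tcp_rot: [3.14, 0.001, 2.671]
contact_force: [0.0, 0.1, -0.0]
grip_width: 91.7
finger_force: 0.0
time: 3.95
tool_pos: [486.4, 250.1, 8.8]
tcp_rot: [3.141, 0.0, 2.671]
contact_force: [-0.9, 0.8, 1.3]
grip_width: 52.9
finger_force: 30.0
```

```bash
python3 -m jog '[[0,0,-15,0,0,0],[0,0,-40,0,0,0],[0,0,-45,0,0,0],[-15,-15,-40,0,0,0],[-30,-30,0,0,0,0],[-30,-30,0,0,0,0],[-30,-30,0,0,0,0],[-24,-27,0,0,0,0],[0,0,0,0,0,0],[0,0,0,0,0,0],[0,0,0,0,0,0]]' && python3 w.py w2 gauge:12 && python3 - <<'E'
from h import *
import cv2
c=cam("top")
im=bot.capture("top"); print([ (round(d["p"],2),circ(d["mask"],12,c)) for d in bot.outline_of("gauge","top")])
E
```

```text
time: 5.05
tool_pos: [540.9, 74.8, 148.5]
tcp_rot: [3.141, -0.001, 2.671]
contact_force: [0.2, 0.8, -0.9]
grip_width: 53.3
finger_force: 30.0
5.05 [540.9  74.8 148.5] [ 3.141e+00 -1.000e-03  2.671e+00] [ 0.2  0.8 -0.9] 53.3
gauge 0.95 [273. 105.] [470.  111.8  89.2]
[(0.58, array([469.6, 112.9,  86.5])), (0.23, array([748.7, 149.7, 246.7]))]
```

View pics/w2.png

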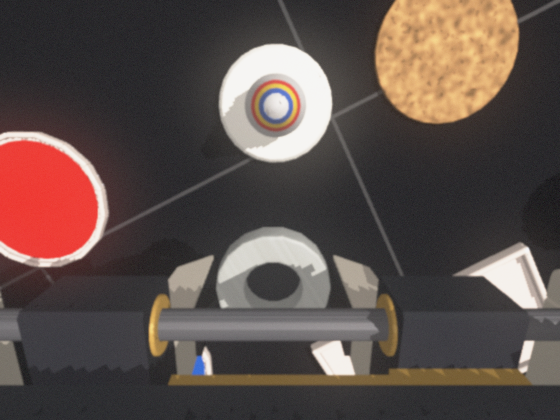

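The wrist view shows the held ring centred at about (274,282), with its front edge at row 228. The cone is clear, with its base centre at (275,102) and its tip at about (276,105).

```bash
python3 - <<'E'
from h import *
o=bot.get_obs(); c=cam("wrist",o); im=cv2.imread("pics/w2.png")
g=im.astype(int); m=((g.max(2)>100)).astype(np.uint8); m[:35]=0; m[170:]=0; m[:,:205]=0; m[:,345:]=0
n,l,st,ce=cv2.connectedComponentsWithStats(m); i=l[102,235]; print(st[i],circ(l==i,12,c))
h=cv2.cvtColor(im,cv2.COLOR_BGR2HSV)
sub=np.zeros(m.shape,np.uint8); sub[65:145,235:320]=1
sat=(h[...,1]>110)&(sub>0)&(h[...,2]>60)
e=circ(sat,54,c); print("red outer edge z54 (33.6 dia)",e)
blue=sat&(h[...,0]>95)&(h[...,0]<135); print("blue outer z74 (21.6)",circ(blue,74,c))
Rt=R.from_euler("xyz",o["tcp_rot"]).as_matrix()
z=o["tool_pos"][2]+10.2
for px in((273.5,228),(217,282),(330,282)):
    print(Rt.T@(toplane(px,z,c)-o["tool_pos"]))
E
```

```text
[  218    35   127   128 10974] [478.7 118.3 110.3]
red outer edge z54 (33.6 dia) [470.7 112.4  32.7]
blue outer z74 (21.6) [470.4 115.   18.4]
[ 28.64229438   0.14376766 -10.19525295]
[  2.25629722 -25.88585026 -10.20249689]
[  2.28690227  26.20699358 -10.19671744]
```

```bash
python3 -m jog '[[25,0.4,0,0,0,0],[30,0.4,0,0,0,0],[23.6,0.4,0,0,0,0],[0,0,24,0,0,0],[0,0,24,0,0,0],[0,0,0,0,0,0],[0,0,0,0,0,0]]' && python3 w.py w3
```

```text
time: 5.95
tool_pos: [471.9, 111.0, 101.0]
tcp_rot: [-3.141, -0.0, 2.672]
contact_force: [0.2, 1.4, -0.5]
grip_width: 53.1
finger_force: 30.0
5.95 [471.9 111.  101. ] [-3.141 -0.     2.672] [ 0.2  1.4 -0.5] 53.1
```

View pics/w3.png

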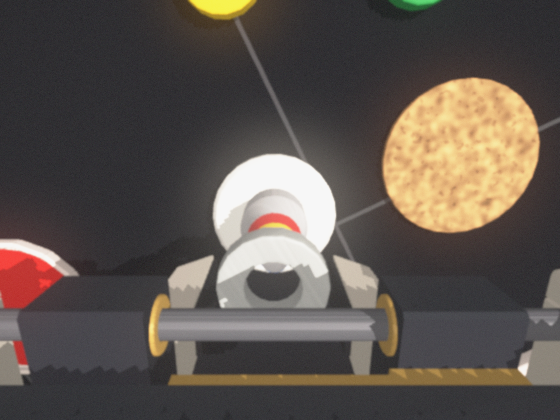

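The ring hangs over the cone. The base centre, the bands and the ring all line up at column 274–275, so I'll descend and watch the force.

```bash
python3 -m jog '[[0,0,6,0,0,0],[0,0,6,0,0,0],[0,0,6,0,0,0],[0,0,4,0,0,0],[0,0,0,0,0,0]]' && python3 -m jog '[[0,0,3,0,0,0],[0,0,2,0,0,0],[0,0,0,0,0,0]]'
```

```text
time: 6.5
tool_pos: [471.4, 110.6, 78.0]
tcp_rot: [-3.141, -0.001, 2.671]
contact_force: [0.3, 1.3, -0.3]
grip_width: 52.9
finger_force: 30.0
time: 6.8
tool_pos: [471.5, 111.1, 73.7]
tcp_rot: [3.141, -0.001, 2.671]
contact_force: [-3.5, 4.6, 2.4]
grip_width: 53.1
finger_force: 30.0
```

```bash
python3 -m jog '[[1.6,0.4,0,0,0,0],[0,0,0,0,0,0],[0,0,0,0,0,0]]' && python3 -m jog '[[0,0,2,0,0,0],[0,0,0,0,0,0],[0,0,0,0,0,0]]'
```

```text
time: 7.1
tool_pos: [470.8, 111.6, 73.7]
tcp_rot: [3.141, 0.0, 2.671]
contact_force: [-0.7, 1.5, 0.6]
grip_width: 53.2
finger_force: 30.0
time: 7.4
tool_pos: [470.6, 111.8, 71.7]
tcp_rot: [3.141, -0.0, 2.671]
contact_force: [-1.8, 2.5, 1.4]
grip_width: 53.7
finger_force: 30.0
```

```bash
python3 -m jog '[[0.8,0,0,0,0,0],[0,0,2,0,0,0],[0,0,0,0,0,0],[0,0,0,0,0,0]]' && python3 -m jog '[[0,0,1.5,0,0,0],[0,0,0,0,0,0],[0,0,0,0,0,0]]'
```

```text
time: 7.8
tool_pos: [469.9, 112.2, 69.7]
tcp_rot: [3.141, -0.0, 2.671]
contact_force: [-1.1, 2.8, 0.5]
grip_width: 53.3
finger_force: 30.0
time: 8.1
tool_pos: [470.0, 112.3, 68.3]
tcp_rot: [3.141, -0.0, 2.671]
contact_force: [-1.7, 4.3, 4.2]
grip_width: 53.2
finger_force: 30.0
```

```bash
python3 -m jog '[[0,0.4,1,0,0,0],[0,0,0,0,0,0],[0,0,0,0,0,0]]' && python3 -m jog '[[0,0,1.5,0,0,0],[0,0,0,0,0,0],[0,0,0,0,0,0]]'; python3 w.py w4
```

```text
time: 8.4
tool_pos: [470.1, 112.5, 67.5]
tcp_rot: [3.141, 0.0, 2.671]
contact_force: [-3.4, 3.0, 6.7]
grip_width: 53.2
finger_force: 30.0
time: 8.7
tool_pos: [470.4, 112.4, 66.9]
tcp_rot: [3.141, 0.001, 2.671]
contact_force: [-4.9, 2.6, 15.2]
grip_width: 53.3
finger_force: 30.0
8.7 [470.4 112.4  66.9] [3.141e+00 1.000e-03 2.671e+00] [-4.9  2.6 15.2] 53.3
```

```bash
python3 - <<'E'
from h import *
im=bot.capture("scene"); cv2.imwrite("pics/s1.png",cv2.resize(im[110:230,210:350,::-1],None,fx=4,fy=4,interpolation=cv2.INTER_CUBIC))
w=cv2.imread("pics/w4.png")
E
```

```text
(no output)
```

View pics/w4.png

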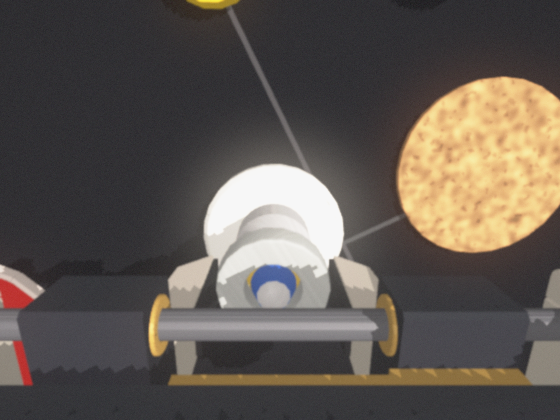

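View pics/s1.png

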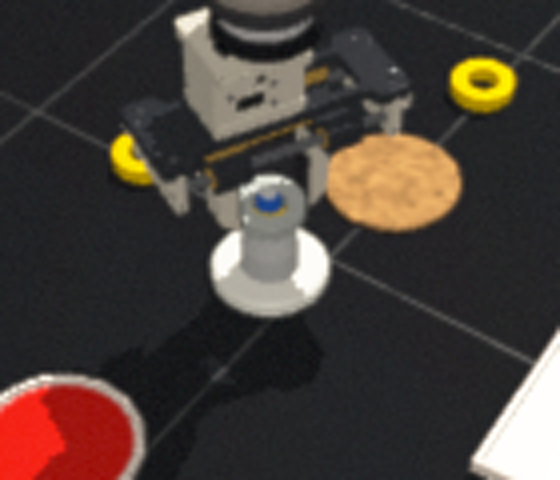

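The ring stopped with about 15 N upward. The blue band shows inside the bore at the ring's top edge (wrist picture at (272,280), scene crop at (268,200)). One small centring nudge will confirm it is fully seated.

```bash
python3 -m jog '[[0.6,0,0,0,0,0],[0,0,0.5,0,0,0],[0,0,0,0,0,0],[0,0,0,0,0,0]]'; python3 - <<'E'
from h import *
bot.capture("top"); bot.capture("scene")
for n in("top","scene"):
    c=cam(n)
    for t,z in(("dish_blue",9),("moka_pot",60)):
        for d in bot.outline_of(t,n)[:2]: print(n,t,round(d["p"],2),d["pixel"].round() if hasattr(d["pixel"],"round") else d["pixel"],circ(d["mask"],z,c))
E
```

```text
time: 9.2
tool_pos: [470.4, 112.4, 66.8]
tcp_rot: [3.141, 0.002, 2.671]
contact_force: [-3.9, 1.0, 18.0]
grip_width: 53.2
finger_force: 30.0
top dish_blue 0.61 [312.5, 173.3] [ 641.7 -115.8  120.1]
top moka_pot 0.58 [420.0, 149.7] [ 694.  -392.3  201.3]
scene dish_blue 0.71 [277.8, 255.2] [ 643.2 -117.6  124.8]
scene dish_blue 0.7 [309.3, 155.0] [501.7 241.4 111.2]
scene moka_pot 0.88 [221.2, 335.3] [ 678.6 -352.8  184.8]
scene moka_pot 0.74 [276.3, 177.1] [501.   68.7  91.7]
```

```bash
python3 -m jog '[[0,0,-3,0,0,0],[0,0,-12,0,0,0],[0,0,-25,0,0,0],[0,0,-30,0,0,0],[-16,-8,0,0,0,0],[-32,-16,0,0,0,0],[-36,-17.5,0,0,0,0],[-36,-17.5,0,0,0,0],[-36,-17.5,0,0,0,0],[-36,-17.5,0,0,0,0],[-36,-17.5,0,0,0,0],[-28,-14,0,0,0,0]]' && python3 -m jog '[[0,0,0,0,0,0],[0,0,0,0,0,0]]' && python3 w.py w5 dish_blue:9
```

```text
time: 10.7
tool_pos: [641.5, -118.2, 134.2]
tcp_rot: [-3.14, -0.0, 2.67]
contact_force: [0.7, -0.5, -0.4]
grip_width: 53.5
finger_force: 30.0
time: 10.9
tool_pos: [640.2, -116.1, 133.9]
tcp_rot: [-3.141, -0.002, 2.669]
contact_force: [-0.6, 0.1, -0.6]
grip_width: 53.0
finger_force: 30.0
10.9 [ 640.2 -116.1  133.9] [-3.141e+00 -2.000e-03  2.669e+00] [-0.6  0.1 -0.6] 53.0
dish_blue 0.86 [273. 189.] [ 641.4 -115.7  120.5]
```

View pics/w5.png

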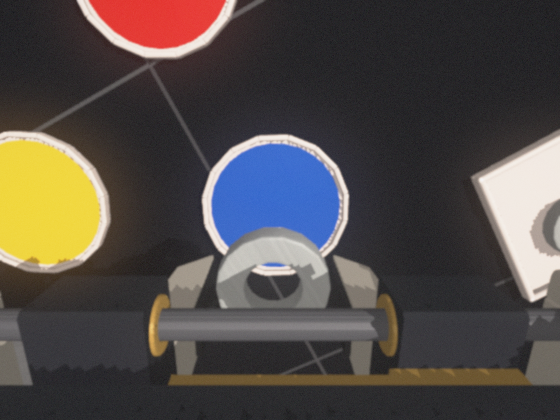

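The held ring, at (274,280), hangs over the blue dish at (274,203), and the dish measures within 1.5 mm of the tool axis. I'll lower it, slowly at the end.

```bash
python3 -m jog '[[-0.9,0.5,20,0,0,0],[0,0,30,0,0,0],[0,0,30,0,0,0],[0,0,20,0,0,0],[0,0,12,0,0,0],[0,0,6,0,0,0],[0,0,4,0,0,0],[0,0,0,0,0,0],[0,0,0,0,0,0]]' && python3 -m jog '[[0,0,1,0,0,0],[0,0,1,0,0,0],[0,0,0,0,0,0],[0,0,0,0,0,0]]'
```

```text
time: 11.9
tool_pos: [642.4, -115.4, 14.3]
tcp_rot: [3.141, 0.002, 2.671]
contact_force: [0.2, -0.6, -1.1]
grip_width: 53.4
finger_force: 30.0
time: 12.3
tool_pos: [641.9, -115.3, 11.3]
tcp_rot: [3.141, 0.0, 2.671]
contact_force: [-0.2, -0.0, -0.9]
grip_width: 53.3
finger_force: 30.0
```

```bash
python3 -m jog '[[0,0,1,0,0,0],[0,0,1,0,0,0],[0,0,0,0,0,0],[0,0,0,0,0,0]]' && python3 -m jog '[[0,0,1,0,0,0],[0,0,0,0,0,0],[0,0,0,0,0,0]]'
```

```text
time: 12.7
tool_pos: [641.9, -115.2, 9.2]
tcp_rot: [3.142, 0.0, 2.671]
contact_force: [0.7, 0.6, -1.0]
grip_width: 53.0
finger_force: 30.0
time: 13.0
tool_pos: [641.9, -115.2, 8.7]
tcp_rot: [3.141, 0.0, 2.671]
contact_force: [-2.7, 1.3, 4.8]
grip_width: 53.3
finger_force: 30.0
```

```bash
python3 -m jog '[[0,0,0.5,0,0,0],[0,0,0,0,0,0]]' && python3 -m jog '[[0,0,0,0,0,0],[0,0,0,0,0,0],[0,0,0,0,0,0],[0,0,0,0,0,0],[0,0,0,0,0,0]]' 68
```

```text
time: 13.2
tool_pos: [641.9, -115.2, 8.7]
tcp_rot: [3.141, 0.0, 2.671]
contact_force: [-3.4, 0.4, 8.5]
grip_width: 53.4
finger_force: 30.0
time: 13.7
tool_pos: [641.8, -115.2, 7.5]
tcp_rot: [3.142, -0.0, 2.671]
contact_force: [-0.9, 0.2, -0.5]
grip_width: 62.4
finger_force: 0.0
```

```bash
python3 -m jog '[[0,0,-8,0,0,0],[0,0,-20,0,0,0],[0,0,-30,0,0,0],[0,0,-40,0,0,0],[-40,0,-20,0,0,0],[-40,0,0,0,0,0],[0,0,0,0,0,0],[0,0,0,0,0,0]]' && python3 w.py w6 ring_1:19 dish_blue:9
```

```text
time: 14.5
tool_pos: [713.0, -151.7, 125.0]
tcp_rot: [-3.142, -0.001, 2.67]
contact_force: [0.2, -0.1, 1.1]
grip_width: 62.3
finger_force: 0.0
14.5 [ 713.  -151.7  125. ] [-3.142e+00 -1.000e-03  2.670e+00] [ 0.2 -0.1  1.1] 62.3
dish_blue 0.77 [270.  96.] [ 642.2 -116.1  121.5]
```

View pics/w6.png

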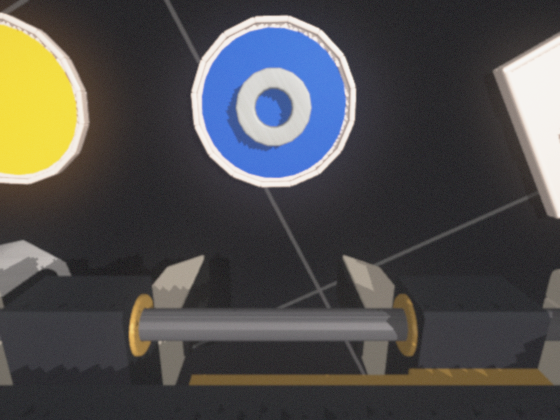

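The ring lies flat at (274,106), in the middle of the blue dish at (274,101), and the gripper is clear.

```bash
python3 -c "
from plant import bot
print(bot.close_job())"
```

```text
the job is handed in; nothing more can be done
None
```

The ring sized blue on the cone (27 mm bore), now lies flat in the middle of the blue dish with the gripper clear, and the job was handed in at about 15 s.

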